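# Refit the shop grinder and hold its lid in pulse

## Robot

A 6-joint arm with a two-finger parallel gripper is mounted at the origin on the work surface. World frame = base frame: x ahead of the robot, y to its left, z up, the work surface at z = 0. Lengths are in mm, angles in rad, forces in N, time in s.
With the tool pointing down it reaches from about 325 to 775 mm from the base axis. Payload 5.5 kg.
Tool frame: the origin (TCP) lies at the very end of the fingers, on their centre line; the grasp point (between the pads) lies ctrl.hold_point_z behind it (ctrl.hold_point_z is the distance from the TCP to the grasp point, in mm); z points along the fingers, y is the line along which they close (so a half turn about z gives the same grasp; the last joint's range is limited). The gripper opens to 85 mm and grips with 20 to 120 N. Pads are 22 mm wide; open, the fingers measure 114 mm over their backs; the gripper's body (76 mm by 85 mm) begins 54 mm behind the grasp point. The pads swing forward as they close: fully open they stand 13 mm farther back than shut.
Start: joints at [1.204, 0.091, 1.231, -0, 1.82, -0.057], TCP at [182.925, 571.45, 231.275] pointing down, gripper open.
Joint ranges: [-2.87, 2.87], [-0.86, 2.18], [0.17, 2.46], [-1.51, 4.65], [0.06, 2.69], [-2.65, 2.65]. Speed limits (rad/s): [2.57, 2.57, 3.01, 3.14, 3.14, 3.14].

## Interface

Orientations are given as a unit quaternion [w, x, y, z].
In Python, from rig import status, viewer, order, ctrl gives the robot as it stands.
- The arm moves only by the tool apply_moves, never from a script. Its arguments are lists of equal length, an entry for each row: "travel": the shift along the tool's x, y, z as a fraction of full scale, a list of three; "roll": the turn about the tool's z as a fraction of full scale; "claw": the closure, from 0 (fully open) to 1 (shut). In form: {"travel": [[dx, dy, dz], ...], "roll": [roll, ...], "claw": [claw, ...]}. A call has 1 to 12 rows; each row shifts and turns the commanded pose from where the row before left it, along the tool's axes as they then stand; what a row does not reach is not made up. Full scale, the value 1, is 5 cm for a shift and 0.12 rad for a turn. A row lasts 1/8 s, in which the tool goes at most 62.5 mm and 10.7 degrees, less where a joint would pass 70% of its speed; a pose out of reach is approached as far as the arm can. A call with a number of a shift or a turn outside -1 to 1 is refused whole. A call with a gripper value outside its range is refused whole. The fingers move at their own pace and stop on an object; "force" is the grip in N (left out, the last holds). Time passes only in rows, so rows that do not move let the fingers close. It gives the time, the measured TCP pose, the force, the opening and the grip force at its end, in the units of the state.
- status.state(): the state, without advancing time (a new reading comes with each control period).
- viewer.capture(name): name is "scene" or "top" or "wrist"; returns (picture, depth): 384x512x3 uint8, red, green, blue; 384x512 float32, mm along the optical axis (not along the pixel's ray), 0 where there is no reading.
- viewer.get_calibration(name): a dict with "vertical_fov" (degrees; the focal length in pixels is half the picture's height over the tangent of half this angle, whatever the lens; pixels are square), "cx", "cy" (the principal point, pixels), "xyz" and "rotation" of the camera in the world. Camera axes: x right, y down, z forward; pixel columns grow to the right and rows downward; lengths in mm; the calibration is good to about 2 mm. The wrist camera is an equidistant fisheye: a pixel r from the principal point sees the ray r / f radians off the axis. A picture is of the moment at which its call begins: read the wrist's pose just before it. get_calibration takes no time and is no camera call; for the wrist camera it gives the pose at the moment of the call.
- order.close_job(): hands the job in; it is judged then, once.
Trained networks look in the newest picture that a camera, given by its name, has taken for a name from the list of things; names that differ only in an ending like _2 or _b are one class to them, and where a whole thing is asked for, a point or a joint stands for the part that bears it (a point fixed in the world has none). Each returns a list of dicts, best first, with "p" (0 to 1); they miss things now and then, are a little off and sometimes report something else, mostly with a low value. They report only what shows in the picture. A call takes as long as a camera call. They do not tell look-alikes from the thing itself.
- viewer.spot_in(camera, target): "extent" ([left, top, right, bottom] in pixels, round what is visible of it).
- viewer.outline_of(camera, target): "mask" (384x512 bool, what is visible of it) and "extent" ([left, top, right, bottom] in pixels, round what is visible of it).
The state is a dict: "time": time; "joint_positions": joint angles; "qd": joint speeds; "joint_efforts": joint torques, N m; "ee_pos": TCP position; "eef_rot": TCP orientation; "force": force on the tool from outside, world axes, zero at the start; "ft_torque": the same for the moment, N m; "grip_width": opening from 0.0 (shut) to 1.0 (fully open); "gripper_force": force on a finger pad.
Only numpy, scipy, OpenCV 4.12 (cv2) and the standard library are available. Lean on these libraries where they do the work, as an engineer would, in place of code of your own. Each camera call takes 0.05 s, during which the arm holds its last target. There are 200 camera calls.

## Task

Put the shop's red twist-to-pulse grinder back together: slip the ring burr over the spindle in its mouth until it sits flat on the bottom, then set the lid in with its lugs through the two slots until it is fully down. Twist the lid clockwise (seen from above) to about halfway between the entry position and the lock, so that its pointer stands at the green mark and the grinder would pulse, and finish while still gripping it there: the lid is sprung and must be held, and it must never reach the lock click. Leave the other things on the counter where they are.

Things in the scene. Friction and masses are not known exactly. Their poses are not given: they have to be found in the camera images.
- mouth (a point): Centre of the top face of the fixed red grinder's steel collar, 115 mm above the counter, on its vertical axis; body 152 mm wide at the foot, 132 mm above 45 mm. z up; the two entry slots lie at +x and -x. The collar is 8 mm thick with a 100 mm bore; each slot spans 30 degrees and reaches out to radius 60 mm. Inside, the flat seat for the burr lies 30 mm below the collar top.
- spindle_tip (a point): Top of the grinder's fixed upright brass spindle, on the axis, 10 mm above the collar top. It is 10 mm thick, with its last 6 mm tapered, and rises 40 mm from the burr seat.
- green_mark (a point): One of the small colour marks on the collar's top at its outer edge (radius 61 to 67 mm), each repeated on the opposite side: white at the slots (entry), green 0.60 rad clockwise of them (halfway, pulse; this point, radius 64 mm), black 1.05 rad clockwise (lock). Clear of the lid's rim.
- pulse_ring (a joint): Angle (rad) of the sprung switch ring under the collar, pushed by the lid's lugs: 0 at rest, growing as the lid turns clockwise seen from above; halfway 0.45, the click comes from 0.80 on, end stop 0.90. From centred slots the lid turns about 0.15 rad before the ring follows. The spring resists with 0.04 N m at 0, 0.13 halfway, and turns both most of the way back when let go.
- burr_grip (a point): Point on the axis of the loose ring burr, 45 mm above its underside. It stands hub up: a steel ring 72 mm across, 9 mm thick, with a brass hub 26 mm across up to 60 mm above the underside; a 16 mm hole runs right through. Round (yaw is free), 0.15 kg. Seated over the spindle, this point is 15 mm above the collar top and the hub top 30 mm above it.
- lid_grip (a point): Centre of the black bar handle on the loose lid (red dome, black rim), which stands upright on the counter; 0.2 kg. The bar is 60 mm long along x, 16 mm thick along y, 50 mm high; its foot (the dome's roof) is 25 mm below this point, the lid's underside 87 mm below. Fully down in the collar, this point is 71 mm above the collar top.
- lid: The same lid; origin at the centre of its underside, axes as the handle. Rim 120 mm across, underneath a 93 mm spigot 16 mm deep; at its lower end two lugs at +x and -x, in line with the bar and the rim's white pointers (a half turn gives the same lid), 14 mm wide, 6 mm thick, reaching radius 56 mm. Hollow: clears the burr's hub. Turned, the lugs lie under the collar with 2 mm play.
- bottle: Bystander, to be left alone: green glass bottle, 64 mm diameter, 210 mm tall; origin at the centre of its underside.
- tumbler: Bystander, to be left alone: clear drinking glass, 64 mm diameter, 85 mm tall; origin at the centre of its underside.
- tin: Bystander, to be left alone: yellow tin, 72 mm diameter, 110 mm tall; origin at the centre of its underside.
- jar: Bystander, to be left alone: amber jar with red cap, 68 mm diameter, 100 mm tall; origin at the centre of its underside.
- stopper: Bystander, to be left alone: small cork stopper, 32 mm diameter, 14 mm high; origin at the centre of its underside.
- scoop: Bystander, to be left alone: wooden spoon lying flat; origin at the centre of its underside.
- carton: Bystander, to be left alone: blue carton, 60 x 90 x 120 mm; origin at the centre of its underside.
Mind the look-alikes: they are no part of the job. There is more than one size of the lid; the job needs the largest. There is more than one size of the part that bears mouth; the job needs the smaller.

How it is judged:
By the outcome, as a careful person would: the job done as asked, in the order asked, and still so for the second after the job is handed in, while the arm keeps its last pose, push and grip.
It also fails if it takes over 54 s, if anything falls off the work surface, if the arm or the gripper's body presses on something with over 40 N, if the wrist force passes 120 N, or if a joint passes its speed limit or range.

## Working session

There is one attempt and no reset: what is moved stays moved. The work goes in short steps, Python scripts to look and compute and a tool call to move; the robot and the scene stay as the last step left them, time stands still between calls to the robot, and variables do not carry over. Pictures are saved under pics/ and viewed, at most 10 in all, crops included, and the job is handed in when it is done.

Besides the shell and the picture viewer there is one more tool, called after ">>>" by a JSON object that holds its "api" and its "payload", one argument or row to a line. apply_moves: Moves the arm, as the interface text tells. Shift numbers are shares of 5 cm and turn numbers shares of 0.12 rad, none past 1 either way. Its arguments: {"type":"object","properties":{"travel":{"type":"array"},"roll":{"type":"array"},"claw":{"type":"array"},"force":{"type":"number"}},"required":["travel","roll","claw"]}

```bash
mkdir -p pics; ls; cat > h.py <<'E'
import numpy as np, cv2
from rig import status, viewer, order, ctrl
def cap(n):
    c=viewer.get_calibration(n); im,d=viewer.capture(n); return c,im,d
def f(c): return 192/np.tan(np.radians(c["vertical_fov"])/2)
def R(c):
    r=np.array(c["rotation"],float)
    if r.shape==(3,3): return r
    from scipy.spatial.transform import Rotation as Q
    return Q.from_quat([r[1],r[2],r[3],r[0]]).as_matrix()
def cloud(c,d,fish=False):
    v,u=np.mgrid[0:384,0:512].astype(float); x=(u-c["cx"])/f(c); y=(v-c["cy"])/f(c)
    if fish:
        th=np.hypot(x,y)+1e-9; s=np.tan(np.minimum(th,1.5))/th; x=x*s;y=y*s
    P=np.stack([x*d,y*d,d],-1)@R(c).T+np.array(c["xyz"])
    P[d<=0]=np.nan; return P
def save(n,im): cv2.imwrite("pics/"+n,im[...,::-1])
E
python3 - <<'E'
from h import *
ims=[]
for n in ["scene","top"]:
    c,im,d=cap(n); np.savez(f"{n}.npz",im=im,P=cloud(c,d)); save(n+"0.png",cv2.resize(im,(800,600)));print(n,c)
print(status.state(),ctrl.hold_point_z)
E
```

```text
pics
scene {'vertical_fov': 42.672424441022216, 'cx': 260.61807740976906, 'cy': 197.34908863945697, 'xyz': array([1127.04195128,  660.02912185, 1096.49155845]), 'rotation': array([-0.13814872,  0.3573882 ,  0.86226316, -0.33119609])}
top {'vertical_fov': 55.22668021346942, 'cx': 247.8100499411047, 'cy': 191.25404943392806, 'xyz': array([ 418.65836022,   43.47221462, 1214.17370504]), 'rotation': array([ 0.03616342, -0.70529002,  0.70725183, -0.03245055])}
{'time': 0.1, 'joint_positions': array([ 1.20426044e+00,  9.17887885e-02,  1.23177372e+00,  2.65718971e-05,
        1.81978833e+00, -5.66618907e-02]), 'qd': array([-1.72470043e-03, -4.42452122e-04, -3.94876610e-04, -6.43519859e-04,
       -8.73640560e-05,  1.82216928e-04]), 'joint_efforts': array([ 1.96429442e-03, -4.60212207e+01, -4.19220364e+01, -1.14631557e-04,
        1.06768464e-02,  1.07039983e-05]), 'ee_pos': array([182.84494381, 571.1984204 , 230.25614789]), 'eef_rot': array([-1.97221310e-04,  1.54314571e-01,  9.88021376e-01, -8.56778147e-04]), 'force': array([ 0.31660952,  0.3522528 , -0.15963225]), 'ft_torque': array([-0.01365314, -0.03518524, -0.02470439]), 'gripper_force': 0.0, 'grip_width': 1.0002124257826366} 18.700000000000003
```

View pics/scene0.png

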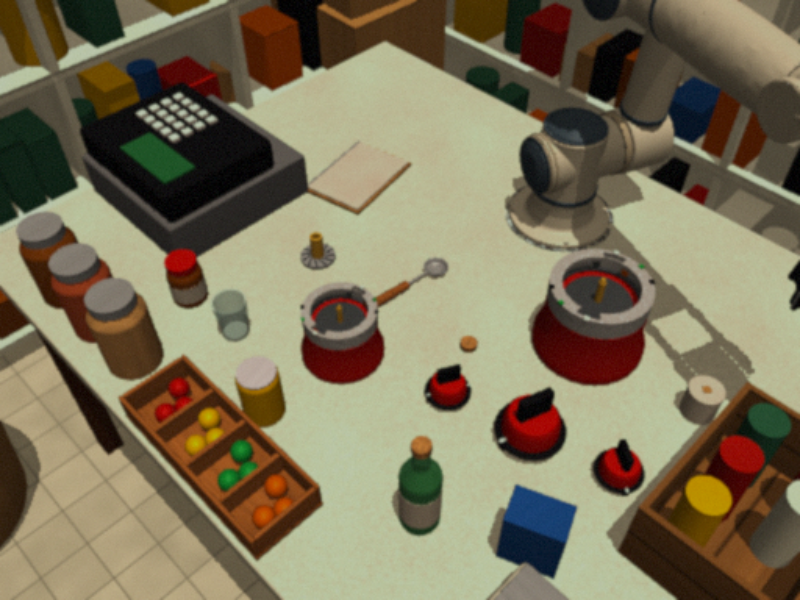

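View pics/top0.png

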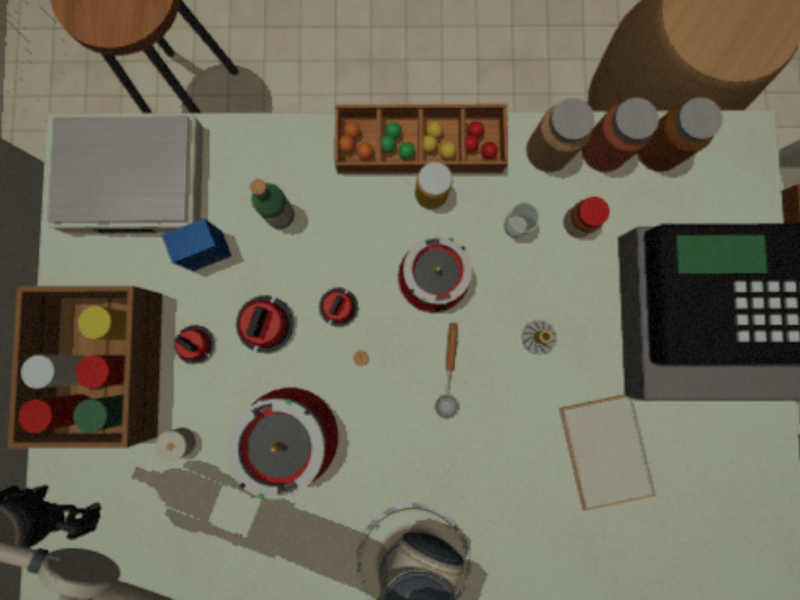

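Candidates in the top picture (800x600):
- Grinders: small at (436,270), large at (280,447). I take the small one.
- Lids: (263,323) is the largest, against (338,306) and (193,343). I take (263,323).
- Burr: only one, at (538,337).

Next I measure these and make one close crop.

```bash
python3 - <<'E'
from h import *
def circ(p):
    A=np.c_[2*p,np.ones(len(p))]; s=np.linalg.lstsq(A,(p**2).sum(1),rcond=None)[0]
    return s[:2],np.sqrt(s[2]+s[:2]@s[:2])
T=np.load("top.npz");S=np.load("scene.npz")
z=T["P"]
for nm,(u,v) in dict(g=(279,173),G=(179,286),lid=(168,207),l2=(216,196),l3=(124,220),burr=(345,216)).items():
    print(nm,z[v,u].round())
P=np.concatenate([T["P"].reshape(-1,3),S["P"].reshape(-1,3)])
src=np.r_[np.zeros(384*512),np.ones(384*512)]
C=np.concatenate([T["im"].reshape(-1,3),S["im"].reshape(-1,3)]).astype(int)
def near(c,r,lo,hi): return (np.hypot(P[:,0]-c[0],P[:,1]-c[1])<r)&(P[:,2]>lo)&(P[:,2]<hi)
def est(nm,px,R_,lo,hi):
    c=z[px[1],px[0],:2]
    for s in (0,1):
        m=near(c,R_,lo,hi)&(src==s); 
        if m.sum()<8: print(nm,s,'few');continue
        p=P[m]; mec=cv2.minEnclosingCircle(p[:,:2].astype(np.float32))
        print(nm,s,m.sum(),'mean',p.mean(0).round(1),'mec',np.round(mec[0],1),round(mec[1],1), 'rect',cv2.minAreaRect(p[:,:2].astype(np.float32)))
est('collar',(279,173),85,108,121)
est('COLLAR',(179,286),110,100,170)
est('spindle',(279,173),30,119,135)
est('lidbar',(168,207),60,100,120)
est('lidrim',(168,207),90,12,30)
est('lid2',(216,196),45,50,120)
est('lid3',(124,220),45,50,120)
est('burrhub',(345,216),40,50,66)
est('burrring',(345,216),60,5,14)
im=T["im"]
a=np.hstack([cv2.resize(im[y-32:y+32,x-32:x+32],(390,390),interpolation=cv2.INTER_CUBIC) for x,y in ((279,173),(168,207))])
save("crop.png",a)
E
```

```text
g [580. -45. 123.]
G [250. 248. 133.]
lid [482. 300.  64.]
l2 [517. 151.  51.]
l3 [442. 443.  47.]
burr [ 452. -255.   62.]
collar 0 594 mean [583.7 -46.5 116.7] mec [582.4 -46.5] 67.0 rect ((582.658935546875, -46.76530456542969), (130.01275634765625, 131.72927856445312), 89.4469223022461)
collar 1 709 mean [587.2 -43.3 114.2] mec [585.7 -47.9] 69.2 rect ((585.8729248046875, -46.07958984375), (132.25672912597656, 133.5448455810547), 34.88656234741211)
COLLAR 0 3284 mean [248.3 256.7 133.2] mec [250.6 254.6] 90.0 rect ((250.7338104248047, 254.88772583007812), (176.54530334472656, 176.34461975097656), 62.163787841796875)
COLLAR 1 3411 mean [255.9 258.  132.3] mec [253.  253.5] 92.7 rect ((252.55628967285156, 254.40020751953125), (181.19883728027344, 175.33047485351562), 32.68661117553711)
spindle 0 8 mean [582.4 -46.  125. ] mec [582.6 -46.1] 4.3 rect ((582.5220336914062, -46.136192321777344), (6.304208755493164, 6.080737590789795), 41.04975128173828)
spindle 1 8 mean [584.8 -46.1 123.5] mec [585.2 -45.2] 5.5 rect ((585.7695922851562, -46.080448150634766), (9.581840515136719, 7.6608376
[... 1351 characters left out ...]

burrhub 0 42 mean [ 454.3 -266.    59.8] mec [ 454.8 -265.5] 13.0 rect ((453.73577880859375, -265.4651794433594), (24.85453224182129, 21.95869255065918), 89.68939971923828)
burrhub 1 49 mean [ 457.9 -265.    57. ] mec [ 458.7 -267. ] 14.2 rect ((458.0197448730469, -264.8944396972656), (24.555309295654297, 22.744600296020508), 39.1822624206543)
burrring 0 345 mean [ 453.5 -260.     9.8] mec [ 452.9 -255. ] 59.7 rect ((450.78057861328125, -250.83572387695312), (116.75704193115234, 110.27147674560547), 43.358184814453125)
burrring 1 222 mean [ 459.9 -259.1    8.8] mec [ 452.2 -247.5] 56.2 rect ((446.1355285644531, -248.71897888183594), (91.63082122802734, 100.2081298828125), 69.05378723144531)
```

View pics/crop.png

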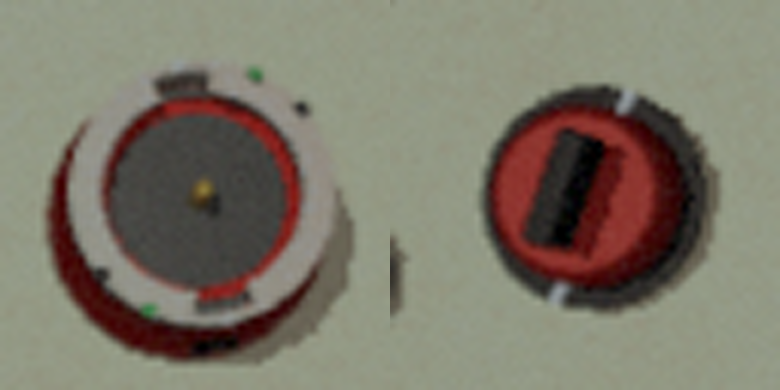

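The crop shows the small grinder: slots near crop (180,78) and (222,300), green marks at (255,74) and (148,310). It also shows the largest lid, with pointers at (627,100) and (560,293). Measured diameters are about 132 mm for the collar and 120 mm for the lid rim, so both choices match the description. Next I go over the burr.

>>> {"api": "apply_moves", "payload": {
  "travel": [
    [-0.85,-0.9,0],
    [-0.85,-0.9,0],
    [-0.85,-0.9,0],
    [-0.85,-0.9,0],
    [-0.85,-0.9,0],
    [-0.85,-0.9,0],
    [-0.85,-0.9,0],
    [-0.85,-0.9,0],
    [-0.5,-1,0],
    [-0.5,-1,0],
    [-0.5,-1,0],
    [-0.5,-1,0]
  ],
  "roll": [0,0,0,0,0,0,0,0,0,0,0,0],
  "claw": [0,0,0,0,0,0,0,0,0,0,0,0],
  "force": 40
}}

```text
time: 1.6
ee_pos: [431.1, -97.9, 231.0]
eef_rot: [-0.0, 0.154, 0.988, 0.0]
force: [1.6, 0.8, 1.0]
grip_width: 1.001
gripper_force: 0.0
```

>>> {"api": "apply_moves", "payload": {
  "travel": [
    [-0.5,-1,0],
    [-0.5,-1,0],
    [-0.5,-1,0],
    [0,0,0],
    [0,0,0]
  ],
  "roll": [0,0,0,0,0],
  "claw": [0,0,0,0,0]
}}

```text
time: 2.22
ee_pos: [456.7, -261.5, 230.7]
eef_rot: [-0.001, 0.155, 0.988, 0.001]
force: [-0.3, 0.3, 0.4]
grip_width: 1.001
gripper_force: 0.0
```

```bash
python3 - <<'E'
from h import *
s=status.state(); print(s["time"],s["ee_pos"],s["eef_rot"],s["joint_positions"].round(2),s["force"])
c,im,d=cap("wrist"); print(c); P=cloud(c,d,True); np.savez("w1.npz",im=im,P=P); save("w1.png",im)
for lo,hi,r in ((50,66,40),(4,14,45)):
    m=(np.hypot(P[...,0]-456,P[...,1]+266)<r)&(P[...,2]>lo)&(P[...,2]<hi)
    p=P[m]
    if len(p)>5: print(len(p),p.mean(0),cv2.minEnclosingCircle(p[:,:2].astype(np.float32)))
m=(np.hypot(P[...,0]-584,P[...,1]+46)<85)&(P[...,2]>108)&(P[...,2]<121); p=P[m]
if len(p)>5: print(len(p),p.mean(0),cv2.minEnclosingCircle(p[:,:2].astype(np.float32)))
E
```

```text
2.225 [ 456.74822857 -261.52068105  230.72363017] [-5.68260968e-04  1.54513394e-01  9.87990404e-01  5.00608293e-04] [-0.58 -0.11  1.43  0.    1.82 -1.85] [-0.29602969  0.30763692  0.43867891]
{'vertical_fov': 65.70646984690485, 'cx': 254.99422105077244, 'cy': 189.3155727015424, 'xyz': array([ 392.91735474, -239.98032916,  374.46674646]), 'rotation': array([0.10481997, 0.80125735, 0.5839838 , 0.07721623])}
308 [ 452.30980898 -265.00521249   59.80475028] ((452.70556640625, -265.035888671875), 12.793951988220215)
1987 [ 449.98114658 -263.83692212   10.31958928] ((452.47357177734375, -264.91119384765625), 35.86769485473633)
3193 [570.54450833 -49.18605771 115.16732952] ((581.6209106445312, -45.39154815673828), 68.13140869140625)
```

View pics/w1.png

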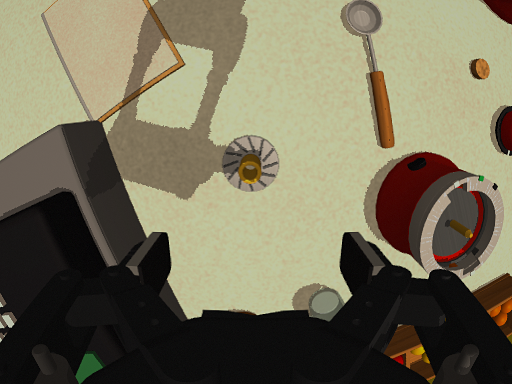

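The wrist view shows the burr at (250,163) and the collar at about (455,225). The burr estimate is (454,-265), consistent across the cameras to 2-4 mm. Next I descend and grip.

>>> {"api": "apply_moves", "payload": {
  "travel": [
    [0.03,-0.08,0.8],
    [0,0,0.8],
    [0,0,0.8],
    [0,0,0.8],
    [0,0,0.5],
    [0,0,0.32],
    [0,0,0],
    [0,0,0],
    [0,0,0],
    [0,0,0],
    [0,0,0],
    [0,0,0]
  ],
  "roll": [0,0,0,0,0,0,0,0,0,0,0,0],
  "claw": [0,0,0,0,0,0,0,1,1,1,1,1],
  "force": 40
}}

```text
time: 3.78
ee_pos: [454.7, -265.5, 31.2]
eef_rot: [0.001, 0.154, 0.988, -0.0]
force: [0.7, -0.0, 4.7]
grip_width: 0.284
gripper_force: 40.6
```

Gripped. Next I lift and carry it over the spindle.

>>> {"api": "apply_moves", "payload": {
  "travel": [
    [0,0,-0.6],
    [0,0,-1],
    [0,0,-1],
    [0,0,-0.6],
    [-0.18,0.83,0],
    [-0.18,0.83,0],
    [-0.18,0.83,0],
    [-0.18,0.83,0],
    [-0.18,0.83,0],
    [-0.2,0.82,0],
    [0,0,0],
    [0,0,0]
  ],
  "roll": [0,0,0,0,0,0,0,0,0,0,0,0],
  "claw": [1,1,1,1,1,1,1,1,1,1,1,1]
}}

```text
time: 5.28
ee_pos: [582.0, -45.4, 189.3]
eef_rot: [-0.001, 0.154, 0.988, -0.0]
force: [1.1, -0.3, -2.0]
grip_width: 0.284
gripper_force: 40.2
```

```bash
python3 - <<'E'
from h import *
s=status.state(); print(s["time"],s["ee_pos"],s["force"],s["grip_width"])
c,im,d=cap("wrist"); P=cloud(c,d,True); np.savez("w2.npz",im=im,P=P); save("w2.png",im)
e=s["ee_pos"]
q=np.hypot(P[...,0]-e[0],P[...,1]-e[1])
for lo,hi,r in ((e[2]+24,e[2]+36,16),(e[2]-28,e[2]-14,42)):
    p=P[(q<r)&(P[...,2]>lo)&(P[...,2]<hi)]
    if len(p)>5: print(len(p),p.mean(0).round(1),cv2.minEnclosingCircle(p[:,:2].astype(np.float32)))
p=P[(np.hypot(P[...,0]-584,P[...,1]+46)<72)&(P[...,2]>111)&(P[...,2]<119)]
print(len(p),p.mean(0),cv2.minEnclosingCircle(p[:,:2].astype(np.float32)))
E
```

```text
5.275 [582.01366628 -45.40452284 189.34103366] [ 1.07949012 -0.28890429 -2.04262802] 0.2837102698802966
1968 [579.3 -43.4 218.4] ((581.1591186523438, -43.99034118652344), 15.826250076293945)
5554 [565.2 -38.8 168.5] ((578.787109375, -43.157920837402344), 35.882938385009766)
6343 [560.90494505 -37.02557826 116.06798405] ((580.2935180664062, -44.86576843261719), 66.81307220458984)
```

View pics/w2.png

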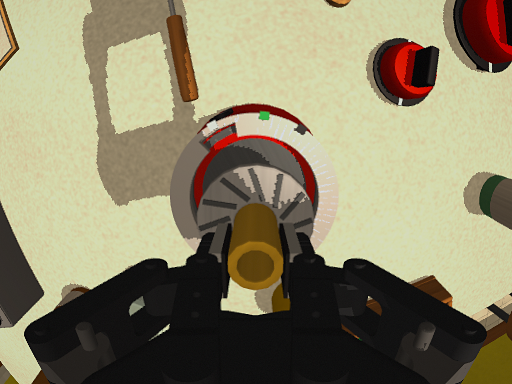

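The wrist view shows the burr ring centred at about (255,205) over the collar. It is offset by about 2 mm, so I correct that and lower.

>>> {"api": "apply_moves", "payload": {
  "travel": [
    [-0.03,-0.02,0.3],
    [0,0,0.2],
    [0,0,0.2],
    [0,0,0.2],
    [0,0,0.2],
    [0,0,0]
  ],
  "roll": [0,0,0,0,0,0],
  "claw": [1,1,1,1,1,1]
}}

```text
time: 6.08
ee_pos: [583.0, -46.5, 133.9]
eef_rot: [-0.001, 0.154, 0.988, -0.0]
force: [0.3, -1.1, -2.8]
grip_width: 0.28
gripper_force: 40.2
```

>>> {"api": "apply_moves", "payload": {
  "travel": [
    [0,0,0.14],
    [0,0,0.1],
    [0,0,0.06],
    [0,0,0]
  ],
  "roll": [0,0,0,0],
  "claw": [1,1,1,1]
}}

```text
time: 6.58
ee_pos: [583.4, -46.6, 119.9]
eef_rot: [-0.0, 0.154, 0.988, -0.0]
force: [1.2, -0.4, -1.8]
grip_width: 0.285
gripper_force: 40.2
```

>>> {"api": "apply_moves", "payload": {
  "travel": [
    [0,0,0.06],
    [0,0,0.03],
    [0,0,0.02],
    [0,0,0]
  ],
  "roll": [0,0,0,0],
  "claw": [1,1,1,1]
}}

```text
time: 7.08
ee_pos: [583.7, -46.6, 116.2]
eef_rot: [0.001, 0.154, 0.988, 0.0]
force: [-3.4, 0.4, 5.6]
grip_width: 0.283
gripper_force: 40.9
```

>>> {"api": "apply_moves", "payload": {
  "travel": [
    [0,0,0],
    [0,0,0],
    [0,0,-0.3],
    [0,0,-0.8],
    [0,0,-1],
    [0.1,0.2,-0.5],
    [0,0,0]
  ],
  "roll": [0,0,0,0,0,0,0],
  "claw": [0.45,0.45,0.45,0.45,0.2,0,0]
}}

```text
time: 7.95
ee_pos: [582.9, -35.3, 248.8]
eef_rot: [0.003, 0.154, 0.988, 0.0]
force: [-0.3, -0.7, -0.4]
grip_width: 0.999
gripper_force: 0.0
```

```bash
python3 - <<'E'
from h import *
s=status.state(); print(s["time"],s["ee_pos"],s["force"],s["grip_width"])
c,im,d=cap("wrist"); P=cloud(c,d,True); np.savez("w3.npz",im=im,P=P); save("w3.png",im)
q=np.hypot(P[...,0]-582,P[...,1]+46)
for lo,hi,r in ((88,101,45),(139,152,25),(111,119,72)):
    p=P[(q<r)&(P[...,2]>lo)&(P[...,2]<hi)]
    if len(p)>5: print(len(p),p.mean(0).round(1),cv2.minEnclosingCircle(p[:,:2].astype(np.float32)))
# angular profile of collar colours r 61..67 and r 52..58 height
cc=cv2.minEnclosingCircle(p[:,:2].astype(np.float32))[0]
dx=P[...,0]-cc[0];dy=P[...,1]-cc[1];r=np.hypot(dx,dy);a=np.arctan2(dy,dx);top=np.abs(P[...,2]-115.5)<5
I=im.astype(int)
g=top&(r>59)&(r<69)&(I[...,1]>I[...,0]+40)
for lo,hi in((-4,0),(0,4)):
    m=g&(a>lo)&(a<hi); print('green',m.sum(),a[m].mean() if m.any() else None)
# slot: low z within r 53..58
for k in np.arange(-3.1,3.1,0.05):
    m=(r>52)&(r<58)&(abs(a-k)<0.025)&~np.isnan(r)
    lowm=m&(P[...,2]<108)
    if m.sum()>3 and lowm.sum()>0.5*m.sum(): print('slot',round(k,2),m.sum(),lowm.sum())
E
```

```text
7.95 [582.87002078 -35.26953463 248.78128261] [-0.28453394 -0.67323665 -0.4020156 ] 0.9994086733835322
2814 [578.2 -43.1  95.2] ((581.548828125, -45.40575408935547), 44.25898361206055)
460 [581.8 -44.7 145.3] ((582.1746826171875, -44.81737518310547), 12.771740913391113)
5681 [579.4 -43.2 116. ] ((581.4515380859375, -45.20888900756836), 67.60868835449219)
green 37 -0.42056872999137646
green 45 2.7154014267896143
slot -3.1 16 16
slot -3.05 14 14
slot -3.0 18 18
slot -2.95 15 15
slot -2.9 16 16
slot -2.85 13 13
slot -2.8 19 19
slot -2.75 18 15
slot -0.8 29 15
slot -0.65 29 15
slot -0.5 28 15
slot -0.45 29 15
slot -0.4 33 17
slot -0.3 26 16
slot -0.1 28 15
slot -0.05 17 16
slot -0.0 16 16
slot 0.05 16 16
slot 0.1 16 16
slot 0.15 17 17
slot 0.2 15 15
slot 0.25 15 15
slot 0.3 16 16
slot 0.35 13 13
slot 0.4 13 11
```

View pics/w3.png

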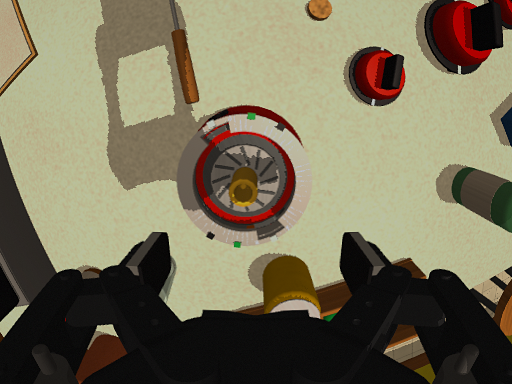

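The burr is seated: hub top at z 145 mm (expected 145), hub at pixel (243,190). The green mark is at (251,117), bearing -0.42, so the slots lie at yaw 0.18. Next, the lid.

>>> {"api": "apply_moves", "payload": {
  "travel": [
    [0.66,0.99,0],
    [0.66,0.99,0],
    [0.66,0.99,0],
    [0.66,0.99,0],
    [0.66,0.99,0],
    [0.66,0.97,0],
    [0,0,0],
    [0,0,0]
  ],
  "roll": [0,0,0,0,0,0,0.3,0],
  "claw": [0,0,0,0,0,0,0,0]
}}

```text
time: 9.0
ee_pos: [483.4, 306.0, 243.0]
eef_rot: [-0.001, 0.172, 0.985, -0.001]
force: [-0.3, -0.3, 0.4]
grip_width: 0.999
gripper_force: 0.0
```

```bash
python3 - <<'E'
from h import *
s=status.state(); print(s["time"],s["ee_pos"],s["eef_rot"],s["joint_positions"].round(2))
c,im,d=cap("wrist"); P=cloud(c,d,True); np.savez("w4.npz",im=im,P=P); save("w4.png",im)
q=np.hypot(P[...,0]-483,P[...,1]-307)
for lo,hi,r in ((106,118,40),(70,106,40),(17,30,70)):
    p=P[(q<r)&(P[...,2]>lo)&(P[...,2]<hi)]
    if len(p)>5: print(len(p),p.mean(0).round(1),cv2.minEnclosingCircle(p[:,:2].astype(np.float32)),cv2.minAreaRect(p[:,:2].astype(np.float32)))
E
```

```text
9.0 [483.42583058 305.99440436 242.98642407] [-8.76723743e-04  1.72023313e-01  9.85091742e-01 -1.21282406e-03] [ 0.51  0.02  1.28 -0.    1.84 -0.72]
995 [480.9 308.9 112.7] ((481.6986083984375, 308.77044677734375), 30.010496139526367) ((481.4815979003906, 308.47705078125), (15.566807746887207, 59.55922317504883), 70.50128173828125)
58 [453.9 318.5  88.5] ((456.036865234375, 317.718017578125), 7.363810062408447) ((454.7247314453125, 318.2232666015625), (14.727420806884766, 2.8121583461761475), 68.93984985351562)
1848 [465.  314.6  23.1] ((481.82672119140625, 309.0179138183594), 60.1135139465332) ((481.8064880371094, 308.540283203125), (118.12792205810547, 118.09867095947266), 25.871355056762695)
```

>>> {"api": "apply_moves", "payload": {
  "travel": [
    [0,0.03,0.8],
    [0,0,0.8],
    [0,0,0.8],
    [0,0,0.6],
    [0,0,0.3],
    [0,0,0.16],
    [0,0,0],
    [0,0,0],
    [0,0,0],
    [0,0,0],
    [0,0,0],
    [0,0,0]
  ],
  "roll": [0,0,0,0,0,0,0,0,0,0,0,0],
  "claw": [0,0,0,0,0,0,0,1,1,1,1,1],
  "force": 80
}}

```text
time: 10.55
ee_pos: [484.1, 308.1, 72.0]
eef_rot: [0.0, 0.172, 0.985, 0.0]
force: [-0.9, -1.0, 1.1]
grip_width: 0.176
gripper_force: 78.9
```

Lid gripped. Next I lift, carry and turn it to the slot yaw.

>>> {"api": "apply_moves", "payload": {
  "travel": [
    [0,0,-0.5],
    [0,0,-1],
    [0,0,-1],
    [0,0,-0.8],
    [-0.71,-1,0],
    [-0.71,-1,0],
    [-0.71,-1,0],
    [-0.71,-1,0],
    [-0.71,-1,0],
    [-0.72,-1,0],
    [0,0,0],
    [0,0,0]
  ],
  "roll": [0,0,0,0,0,0,0,0,0,0,0,0],
  "claw": [1,1,1,1,1,1,1,1,1,1,1,1]
}}

```text
time: 12.05
ee_pos: [583.0, -46.3, 236.1]
eef_rot: [-0.001, 0.172, 0.985, 0.0]
force: [-0.8, 0.8, -1.9]
grip_width: 0.178
gripper_force: 79.1
```

>>> {"api": "apply_moves", "payload": {
  "travel": [
    [0,0,0],
    [0,0,0],
    [0,0,0],
    [0,0,0],
    [0,0,0],
    [0,0,0],
    [0,0,0]
  ],
  "roll": [-0.8,-0.9,-0.9,-0.9,-0.88,0,0],
  "claw": [1,1,1,1,1,1,1]
}}

```text
time: 12.92
ee_pos: [583.1, -45.4, 236.9]
eef_rot: [0.0, -0.09, 0.996, 0.0]
force: [0.3, -1.0, -2.1]
grip_width: 0.173
gripper_force: 79.0
```

```bash
python3 - <<'E'
from h import *
s=status.state(); print(s["time"],s["ee_pos"],s["eef_rot"],s["joint_positions"].round(2),s["force"],s["grip_width"])
q4=s["eef_rot"]; print('yaw',2*np.arctan2(q4[2],q4[1])-np.pi)
c,im,d=cap("wrist"); P=cloud(c,d,True); np.savez("w5.npz",im=im,P=P); save("w5.png",im)
q=np.hypot(P[...,0]-583,P[...,1]+46)
for lo,hi,r in ((268,285,40),(180,195,66),(111,119,72)):
    p=P[(q<r)&(P[...,2]>lo)&(P[...,2]<hi)]
    if len(p)>5: print(lo,len(p),p.mean(0).round(1),cv2.minEnclosingCircle(p[:,:2].astype(np.float32)),cv2.minAreaRect(p[:,:2].astype(np.float32)))
    if len(p)>5 and r>50:
        A=np.c_[2*p[:,:2],np.ones(len(p))]
c,im2,d=cap("scene"); P=cloud(c,d); np.savez("s5.npz",im=im2,P=P)
q=np.hypot(P[...,0]-583,P[...,1]+46)
for lo,hi,r in ((180,195,68),(111,119,72)):
    p=P[(q<r)&(P[...,2]>lo)&(P[...,2]<hi)]
    if len(p)>5: print(lo,len(p),p.mean(0).round(1),cv2.minEnclosingCircle(p[:,:2].astype(np.float32)))
a=cv2.resize(im2[150:270,150:310],(360,270),interpolation=cv2.INTER_CUBIC)
save("v5.png",np.hstack([cv2.resize(im,(360,270)),a]))
E
```

```text
12.925 [583.12122694 -45.39262397 236.87858597] [ 6.57122801e-05 -8.95639686e-02  9.95981067e-01  6.73436181e-05] [-0.14  0.05  1.26  0.    1.83 -1.89] [ 0.32720929 -1.02948679 -2.10884607] 0.17300662138843573
yaw 0.1793682918799937
268 5975 [572.5 -45.3 277.9] ((569.845458984375, -46.85342025756836), 36.173118591308594) ((570.9251708984375, -47.52021408081055), (53.60605239868164, 51.121360778808594), 58.30238723754883)
180 4359 [546.6 -50.3 188.1] ((581.0239868164062, -44.089637756347656), 59.850547790527344) ((564.973876953125, -46.93566131591797), (86.04866027832031, 119.10796356201172), 10.76547908782959)
111 761 [526.7 -56.9 116.2] ((547.39404296875, -49.83981704711914), 56.87267303466797) ((531.2301635742188, -52.639183044433594), (32.808921813964844, 113.74514770507812), 9.825444221496582)
180 425 [603.5 -22.6 186.9] ((584.9420776367188, -46.32331085205078), 61.60303497314453)
111 431 [599.2 -24.9 114.8] ((586.0681762695312, -45.66230010986328), 67.50922393798828)
```

View pics/v5.png

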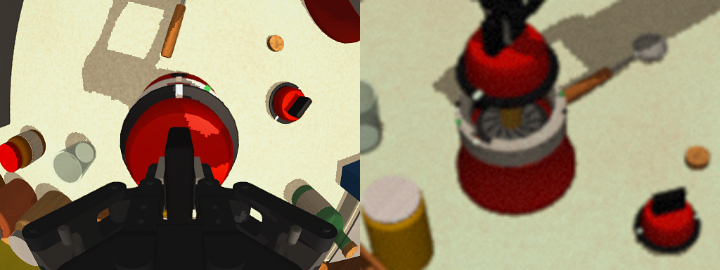

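The wrist view shows the lid's white pointer at (178,92) in line with the slot. The lid-to-collar offset is under 1 mm. Next I lower it.

>>> {"api": "apply_moves", "payload": {
  "travel": [
    [-0.01,-0.01,0.4],
    [0,0,0.3],
    [0,0,0.2],
    [0,0,0.1],
    [0,0,0.08],
    [0,0,0]
  ],
  "roll": [0,0,0,0,0,0],
  "claw": [1,1,1,1,1,1]
}}

```text
time: 13.78
ee_pos: [583.8, -46.9, 182.8]
eef_rot: [0.0, -0.09, 0.996, -0.0]
force: [0.4, 0.4, -2.3]
grip_width: 0.176
gripper_force: 79.1
```

>>> {"api": "apply_moves", "payload": {
  "travel": [
    [0,0,0.08],
    [0,0,0.06],
    [0,0,0]
  ],
  "roll": [0,0,0],
  "claw": [1,1,1]
}}

```text
time: 14.15
ee_pos: [583.6, -46.9, 175.4]
eef_rot: [-0.0, -0.09, 0.996, 0.0]
force: [-0.9, -0.3, -2.4]
grip_width: 0.18
gripper_force: 79.1
```

In the slots with no contact. Next, the last ~4 mm.

>>> {"api": "apply_moves", "payload": {
  "travel": [
    [0,0,0.05],
    [0,0,0.03],
    [0,0,0.02],
    [0,0,0]
  ],
  "roll": [0,0,0,0],
  "claw": [1,1,1,1]
}}

```text
time: 14.65
ee_pos: [583.8, -46.9, 171.0]
eef_rot: [0.0, -0.09, 0.996, -0.0]
force: [-0.9, -1.0, -1.2]
grip_width: 0.177
gripper_force: 79.2
```

>>> {"api": "apply_moves", "payload": {
  "travel": [
    [0,0,0.02],
    [0,0,0.02],
    [0,0,0]
  ],
  "roll": [0,0,0],
  "claw": [1,1,1]
}}

```text
time: 15.02
ee_pos: [583.9, -47.1, 170.9]
eef_rot: [0.001, -0.09, 0.996, -0.0]
force: [-3.0, -2.0, 6.6]
grip_width: 0.171
gripper_force: 80.6
```

Fully down and in contact. Next I twist clockwise in small rows.

>>> {"api": "apply_moves", "payload": {
  "travel": [
    [0,0,0],
    [0,0,0],
    [0,0,0],
    [0,0,0],
    [0,0,0],
    [0,0,0],
    [0,0,0],
    [0,0,0],
    [0,0,0],
    [0,0,0]
  ],
  "roll": [0.5,0.5,0.5,0.5,0.5,0.5,0.5,0.5,0.5,0],
  "claw": [1,1,1,1,1,1,1,1,1,1]
}}

```text
time: 16.27
ee_pos: [584.3, -47.1, 170.9]
eef_rot: [0.002, 0.179, 0.984, -0.0]
force: [-1.7, -1.9, 6.2]
grip_width: 0.178
gripper_force: 80.2
```

```bash
cat > fin.py <<'E'
from h import *
import sys
s=status.state(); q=s["eef_rot"]; print(s["time"],s["ee_pos"],s["force"],s["ft_torque"],s["grip_width"],'yaw',(2*np.arctan2(q[2],q[1]))%np.pi-np.pi)
c,im,d=cap("wrist"); P=cloud(c,d,True); save(sys.argv[1],im[60:250,120:400]); I=im.astype(int)
p=P[(np.hypot(P[...,0]-582,P[...,1]+46)<66)&(P[...,2]>118)&(P[...,2]<128)]
if len(p)>5: print('rim',len(p),np.percentile(p[:,2],[10,50,90]),cv2.minEnclosingCircle(p[:,:2].astype(np.float32)))
for ctr in ((581.5,-45.2),(582.5,-46)):
    dx=P[...,0]-ctr[0];dy=P[...,1]-ctr[1];r=np.hypot(dx,dy);a=np.arctan2(dy,dx)
    g=(r>58)&(r<70)&(abs(P[...,2]-116)<5)&(I[...,1]>I[...,0]+40)
    w=(r>46)&(r<61)&(P[...,2]>117)&(P[...,2]<130)&(I.min(-1)>140)
    for nm,m in(('green',g),('pointer',w)):
        b=a[m]
        for lo in(-1.57,1.57):
            k=(np.mod(b-lo,2*np.pi)<np.pi); print(nm,k.sum(),np.median(np.mod(b[k],np.pi)) if k.any() else None)
E
python3 fin.py f1.png
```

```text
16.275 [584.33578967 -47.10850247 170.90437284] [-1.68440111 -1.93927296  6.23454083] [0.14284631 0.33266081 0.03058597] 0.1776113728891316 yaw -0.3609083042815735
rim 4411 [121.0677553  122.02006162 122.96092653] ((577.2343139648438, -43.34085464477539), 61.7585334777832)
green 0 None
green 97 2.714750987554462
pointer 1 1.5119930814465865
pointer 231 2.773589264277015
green 0 None
green 97 2.7100161645176812
pointer 0 None
pointer 205 2.7672685509404515
```

The pointer is 0.06 rad short of green, so I add that.

>>> {"api": "apply_moves", "payload": {
  "travel": [
    [0,0,0],
    [0,0,0],
    [0,0,0]
  ],
  "roll": [0.25,0.25,0],
  "claw": [1,1,1]
}}

```text
time: 16.7
ee_pos: [584.2, -47.2, 170.9]
eef_rot: [0.001, 0.209, 0.978, -0.0]
force: [-2.7, -1.1, 5.8]
grip_width: 0.174
gripper_force: 80.2
```

```bash
python3 fin.py f2.png
```

```text
16.7 [584.23159109 -47.17305357 170.87439344] [-2.6725946 -1.0613362  5.7879   ] [0.12549578 0.39996604 0.09869952] 0.17390271352752845 yaw -0.4205372446644722
rim 4407 [121.05833556 122.04539331 122.96839857] ((579.4351196289062, -40.892333984375), 64.19617462158203)
green 0 None
green 95 2.7156608494529824
pointer 1 1.4738927291040687
pointer 224 2.714540137881839
green 0 None
green 95 2.7108096378491933
pointer 0 None
pointer 205 2.7094848884022893
```

View pics/f2.png

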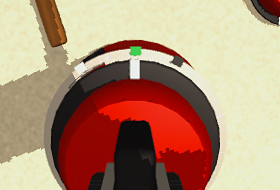

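The white pointer at (135,70) stands exactly at the green mark (136,51). The lid is down, with the rim top at z 122 mm, and the gripper still holds it. I hand in the job.

```bash
python3 -c "
from rig import order
print(order.close_job())"
```

```text
the job is handed in; nothing more can be done
None
```

The grinder is back together and handed in: the burr is seated over the spindle, the lid is fully down and still gripped, and its pointer stands at the green mark, well short of the lock.

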